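Prise open a lever-lid tin

TASK

The lid of the blue tin is pressed in tight. Prise it loose with the red-handled opener: slip the opener's tip under the edge of the lid with its blade resting on the tin's rim, and lever until the lid pops up out of its seat. Leave the lid lying loose on the tin's mouth, lay the opener flat on the worktop so that it no longer touches the tin, and do not knock over the timer or the large clear bottle behind the tin.

Things in the scene. Friction and masses are not known exactly. Their poses are not given: they have to be found in the camera images.
- tin: Round silver tin with a blue band, in a dark cast holder screwed to the worktop: neither moves. Origin on the tin's axis at worktop height, z up; the same all round, so its yaw does not matter. Holder: foot 98 mm in radius and 14 mm high, collar 84 mm in radius up to z = 34 mm. Tin wall 76 mm in radius.
- rim (a point): Centre of the circle of the tin's outer rim, level with the rim's top, 123 mm above the worktop. The rim is a raised metal seam, 74 to 78 mm in radius: the fulcrum. Inside it lies a flat shoulder 5 mm lower. Between rim top and the underside of the lid's edge 9 mm are free (11 mm to the lid's disc), so the opener can enter level from any side.
- neck (a point): Centre of the top of the tin's neck, on the tin's axis, 134 mm above the worktop; the lid's disc rests on it when pressed home. The neck is 43 mm in outer radius and rises 16 mm from the shoulder; it stops the opener's tip.
- lid: Light metal press-in lid, a disc 57 mm in radius, 4 mm thick (edge bead 6 mm), on a plug that snaps into the neck. Origin at the centre of the disc's underside, z up. The disc overhangs the neck all round; its outermost 2.5 mm are curled 2 mm down, so a tip 45 to 50 mm from the axis catches behind the curl. Too wide to grip across; a straight pull would take about 75 N.
- opener: Tin opener, a straight steel lever with a red handle (black inlay), 220 mm long, about 0.12 kg, lying flat on the worktop. Origin in the middle of the handle, half-way up (7 mm); x points to the tip. Handle 110 x 22 x 14 mm (x -55 to +55 mm); blade 14 mm wide, 4.5 mm thick to x = 147 mm, then the tip 16 mm wide, 3 mm thick. It balances at about x = +20 mm, a good place to grip.
- tip (a point): End of the opener's tip, on its centre line, 165 mm from the opener's origin. Set under the lid, level on the rim, the opener meets the lid when it slopes about 0.2 rad (tail down); 5 to 15 N at the handle then lever the lid up. At 0.45 to 0.65 rad the lid snaps out and stays up by itself, tilted; eased off earlier, it may snap back.
- bottle: Large clear bottle with a blue cap, 69 mm wide, 164 mm tall, behind the tin; origin at the centre of its underside, z up. To be left standing.
- timer: White bench timer, 43 x 62 x 58 mm, behind the tin; origin at the centre of its underside, z up. To be left standing.
Mind the look-alikes: they are no part of the job. There is more than one size of the lid; the job needs the largest.

How it is judged:
On the way, in this order (a step that is already met when the one before it is completed fails the run):
1. the opener, borne on the tin, presses against the lid while the lid is still home (contact force between opener and lid above 3 N and contact force between opener and tin above 3 N and z of lid in the frame of tin below 0.1355 m), for 0.05 s.
2. the lid is out of its seat, its middle at least 2.5 mm up (z of lid in the frame of tin above 0.1365 m), for 0.2 s.
At the end, for the whole second after the job is handed in: The lid stays out of its seat on the tin: its middle at least 2.5 mm higher than when pressed home, within 20 mm of the tin's axis and tilted less than 0.45 rad. The opener lies flat (within 0.1 rad) on the worktop, not touching the tin or its holder, and both are at rest (z of lid in the frame of tin above 0.1365 m and horizontal distance between lid and tin below 0.02 m and angle between lid's own z axis and vertical below 0.45 rad and height (world z) of opener below 0.016 m and angle between opener's own x axis and vertical between 1.47 and 1.67 rad and contact force between opener and tin below 0.1 N and linear speed of each of opener, lid below 0.02 m/s).
It fails at once if the timer or the large clear bottle is knocked over (angle between any of bottle, timer's own z axis and vertical above 0.6 rad).
It also fails if it takes over 58 s, if anything falls off the work surface, if the arm or the gripper's body presses on something with over 40 N, if the wrist force passes 120 N, or if a joint passes its speed limit or range.

ROBOT

A 6-joint arm with a two-finger parallel gripper is mounted at the origin on the work surface; the furniture and walls round the work are solid. World frame = base frame: x ahead of the robot, y to its left, z up, the work surface at z = 0. Lengths are in m, angles in rad, forces in N, time in s.
With the tool pointing down it reaches from about 0.325 to 0.9 m from the base axis. Payload 3.5 kg.
Tool frame: the origin (TCP) lies on the centre line of the jaws, within the pads' length; the fingertips stand arm.finger_overhang ahead of it and the grasp point (between the pads) is the TCP (arm.finger_overhang is the distance from the TCP to the fingertips, in m); y points along the fingers, z is the direction in which the jaws open and shut, and the axes are right-handed (so a half turn about y gives the same grasp; the last joint's range is limited). The gripper opens to 85 mm and grips with 20 to 120 N. Pads are 22 mm wide; open, the fingers measure 114 mm over their backs; the gripper's body (76 mm by 85 mm) begins 54 mm behind the grasp point. The pads swing forward as they close: fully open they stand 13 mm farther back than shut.
Start: joints at [-1.283, 0.276, -0.026, 1.268, 0, 1.467], TCP at [0.238, -0.578, 0.25] pointing down, gripper open.
Joint ranges: [-3.12, 3.12], [-0.85, 1.88], [-1.08, 1.24], [-1.95, 2.15], [-1.57, 1.53], [-3.14, 3.14]. Speed limits (rad/s): [2.57, 2.57, 3.14, 3.14, 3.14, 3.14].

INTERFACE

Orientations are given as a unit quaternion [w, x, y, z].
In Python, from station import arm gives the robot as it stands. The module is installed in compiled form; this text tells all that it offers.
- The arm moves only by the tool drive_tool, never from a script. Its argument "series" is a list of rows, each a list of 5 numbers: the finger opening in cm, from 0 to 8.54, then the shift along the tool's x, y, z in cm, then the turn about the tool's y in degrees. A call has 1 to 10 rows; each row shifts and turns the commanded pose from where the row before left it, along the tool's axes as they then stand; what a row does not reach is not made up. A row lasts 1/10 s, in which the tool goes at most 50 mm and 8.59 degrees, less where a joint would pass 70% of its speed; a pose out of reach is approached as far as the arm can. A call is refused whole if a number of a shift passes 5 or a number of a turn 8.59, either way. A call with a gripper value outside its range is refused whole. The fingers move at their own pace and stop on an object; the grip force is fixed at half the most. Time passes only in rows, so rows that do not move let the fingers close. It gives the time, the measured TCP pose, the force and the opening at its end, in the units of the state.
- arm.observe(): the state, without advancing time (a new reading comes with each control period).
- arm.capture(name): name is "side" or "top"; returns the picture (420x560x3 uint8, red, green, blue); there is no depth.
- arm.camera_params(name): a dict with "fovy" (degrees; the focal length in pixels is half the picture's height over the tangent of half this angle, whatever the lens; pixels are square), "cx", "cy" (the principal point, pixels), "T" (4x4, takes a point from camera to world coordinates). Camera axes: x right, y up, looking along -z (the intrinsics and any distortion apply to the point x, -y, -z); pixel columns grow to the right and rows downward; lengths in m; the calibration is good to about 2 mm. A picture is of the moment at which its call begins. camera_params takes no time and is no camera call.
- arm.hand_in(): hands the job in, once; it reports no verdict.
The state is a dict: "t": time; "joints": joint angles; "joint_vel": joint speeds; "joint_efforts": joint torques, N m; "tool_pos": TCP position; "orientation": TCP orientation; "contact_force": force on the tool from outside, world axes, zero at the start; "moment": the same for the moment, N m; "grip_width": finger opening in m.
Only numpy, scipy, OpenCV 4.12 (cv2) and the standard library are available. Lean on these libraries where they do the work, as an engineer would, in place of code of your own. Each camera call takes 0.05 s, during which the arm holds its last target. There are 200 camera calls.

## Working session

There is one attempt and no reset: what is moved stays moved. The work goes in short steps, Python scripts to look and compute and a tool call to move; the robot and the scene stay as the last step left them, time stands still between calls to the robot, and variables do not carry over. Pictures are saved under pics/ and viewed, about 8 in all and at most 12, crops included, and the job is handed in when it is done.

Besides the shell and the picture viewer there is one more tool, called after ">>>" as name(argument=value, ...), one argument or row to a line, values as JSON. drive_tool: Moves the arm, as the interface text tells. Its arguments: {"type":"object","properties":{"series":{"type":"array"}},"required":["series"]}

```bash
mkdir -p pics; python3 - <<'E'
from station import arm
import cv2,numpy as np
np.set_printoptions(precision=4,suppress=True)
print(arm.observe(), arm.finger_overhang)
for n in("side","top"):
    cv2.imwrite(f"pics/{n}1.png",arm.capture(n)[:,:,::-1]); print(n,arm.camera_params(n))
E
```

```text
{'t': 0.0, 'joints': array([-1.2834,  0.2772, -0.0279,  1.268 , -0.    ,  1.4674]), 'joint_vel': array([-0.0004,  0.0013,  0.0014,  0.0007,  0.0017,  0.0002]), 'joint_efforts': array([ -0.0006, -44.5511,  29.52  ,   0.0164,  -0.0002,   0.    ]), 'tool_pos': array([ 0.2378, -0.5772,  0.2491]), 'orientation': array([ 0.1372, -0.1374,  0.6945, -0.6929]), 'contact_force': array([-0.1917,  0.2362,  0.0459]), 'moment': array([ 0.0022, -0.0303,  0.0525]), 'grip_width': 0.0853062053050738} 0.019
side {'fovy': 48.49229763739204, 'cx': 284.7237965705959, 'cy': 204.9900599608801, 'T': array([[-0.4359,  0.3772, -0.8172, -0.5163],
       [-0.8996, -0.1564,  0.4077,  0.4228],
       [ 0.026 ,  0.9129,  0.4075,  0.6582],
       [ 0.    ,  0.    ,  0.    ,  1.    ]])}
top {'fovy': 54.60117136126213, 'cx': 283.2703067000444, 'cy': 205.24432256568258, 'T': array([[ 0.0067,  0.9849, -0.173 ,  0.4321],
       [-1.    ,  0.0073,  0.0029, -0.1292],
       [ 0.0041,  0.173 ,  0.9849,  0.9889],
       [ 0.    ,  0.    ,  0.    ,  1.    ]])}
```

View pics/side1.png

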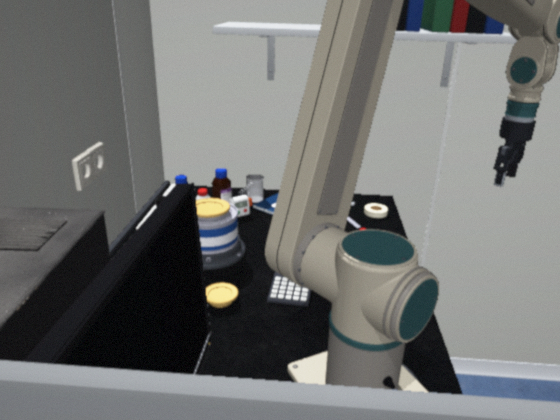

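View pics/top1.png

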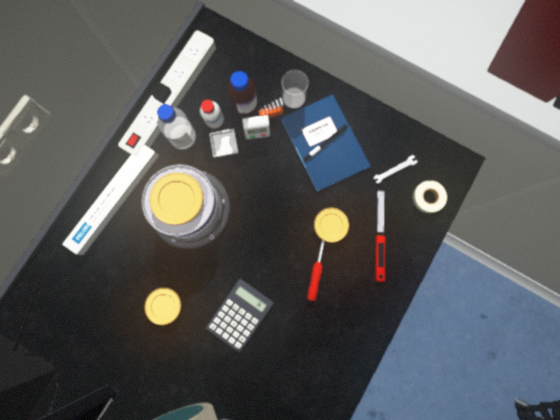

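The top view shows the opener at about (380,235) with its tip up at (380,192), the tin at (180,205), the bottle at (178,130) and the timer at (257,127). The red screwdriver at (316,275) and the two small lids are look-alikes. In the side view the tin is at (213,230), and part of the opener is visible at about (357,222).

```bash
cat > h.py <<'E'
from station import arm
import cv2,numpy as np
np.set_printoptions(precision=4,suppress=True)
P={n:arm.camera_params(n) for n in("side","top")}
def ray(n,u,v):
    p=P[n]; f=210/np.tan(np.radians(p["fovy"])/2)
    d=p["T"][:3,:3]@np.array([(u-p["cx"])/f,-(v-p["cy"])/f,-1]); return p["T"][:3,3],d/np.linalg.norm(d)
def at(n,u,v,z):
    o,d=ray(n,u,v); return o+d*(z-o[2])/d[2]
def tri(us,ut):
    A=np.zeros((3,3));b=np.zeros(3)
    for n,q in(("side",us),("top",ut)):
        o,d=ray(n,*q);M=np.eye(3)-np.outer(d,d);A+=M;b+=M@o
    x=np.linalg.solve(A,b); return x
def pix(n,X):
    p=P[n]; f=210/np.tan(np.radians(p["fovy"])/2); c=p["T"][:3,:3].T@(np.array(X)-p["T"][:3,3])
    return np.array([p["cx"]+f*c[0]/-c[2],p["cy"]+f*c[1]/c[2]])
E
python3 - <<'E'
from h import *
t=cv2.imread("pics/top1.png");s=cv2.imread("pics/side1.png")
hsv=cv2.cvtColor(t,cv2.COLOR_BGR2HSV)
m=cv2.inRange(hsv,(20,100,110),(32,255,255))
n,l,st,ce=cv2.connectedComponentsWithStats(m)
for i in range(1,n):
    if st[i,4]>200: print("yel",st[i],ce[i])
ys=cv2.inRange(cv2.cvtColor(s,cv2.COLOR_BGR2HSV),(15,80,110),(32,255,255))
n,l,st,ce=cv2.connectedComponentsWithStats(ys)
for i in range(1,n):
    if st[i,4]>100: print("yels",st[i],ce[i])
a=cv2.resize(t[180:290,345:415],None,fx=5,fy=5,interpolation=cv2.INTER_CUBIC)
b=cv2.resize(t[155:255,135:235],None,fx=5,fy=5,interpolation=cv2.INTER_CUBIC)
c=np.zeros((550,800-0,3),np.uint8); c[:550,:350]=a; b=cv2.resize(b,(440,440)); c[:440,355:795]=b
cv2.imwrite("pics/c1.png",c)
c=cv2.resize(s[185:275,190:250],None,fx=6,fy=6,interpolation=cv2.INTER_CUBIC); d=cv2.resize(s[190:250,335:400],None,fx=6,fy=6,interpolation=cv2.INTER_CUBIC)
o=np.zeros((540,760,3),np.uint8);o[:,:360]=c;o[:360,365:755]=d;cv2.imwrite("pics/c2.png",o)
E
```

```text
yel [ 150  173   53   52 2126] [175.9262 198.3222]
yel [314 207  36  36 996] [331.1446 224.4337]
yel [ 144  287   37   39 1098] [162.2541 305.8989]
yels [196 197  34  21 553] [211.1953 207.1139]
yels [205 282  34  25 643] [220.6936 293.4526]
```

View pics/c1.png

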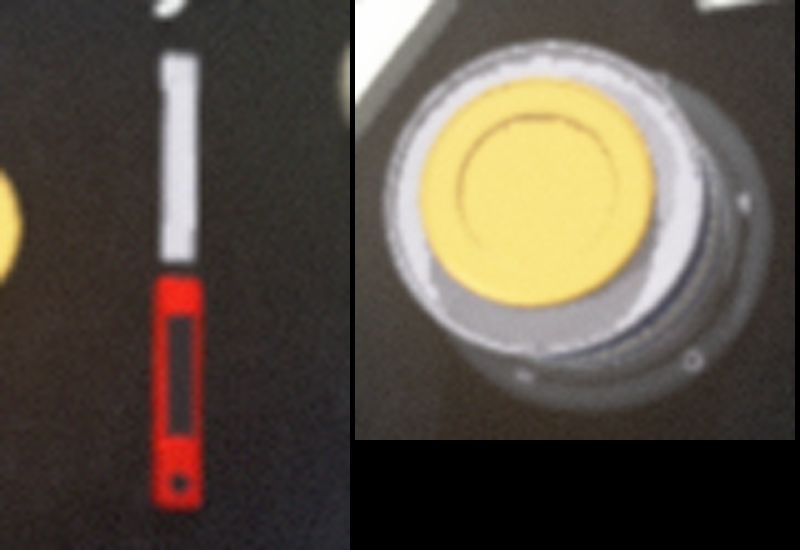

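View pics/c2.png

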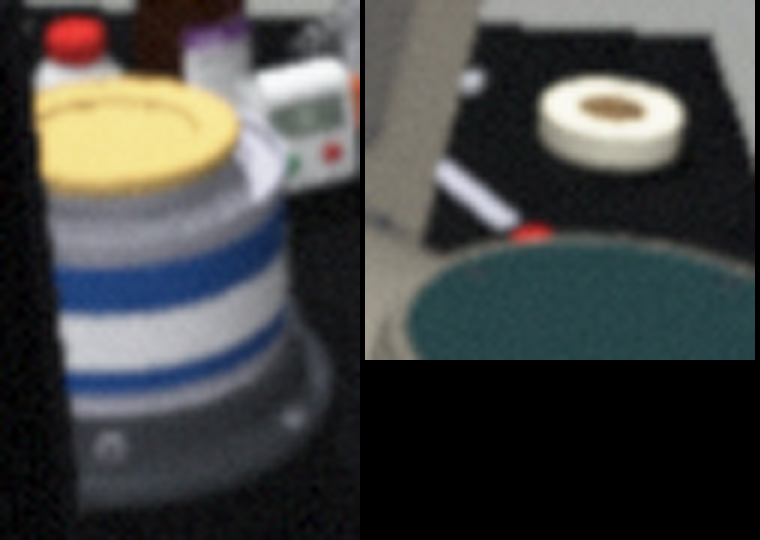

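```bash
python3 - <<'E'
from h import *
L=at("top",176,198.3,.138); print("lid",L)
print("rim?",at("top",178.5,199.7,.123), "r",[np.linalg.norm(at("top",*q,.138)-L) for q in((150,198),(203,198),(176,172.7),(176,224.7))])
print("lid side right edge: predicted rightmost", max([tuple(pix("side",L+.057*np.array([np.cos(a),np.sin(a),0]))) for a in np.linspace(0,6.28,200)]),"top",min([tuple(pix("side",L+.057*np.array([np.cos(a),np.sin(a),0])))[::-1] for a in np.linspace(0,6.28,200)]))
print("tri lid right", [at("top",176,198.3,z) for z in (.12,.138,.15)])
tip=at("top",380.6,190.2,.007);tail=at("top",380.2,281.2,.012);print("tip",tip,"tail",tail,np.linalg.norm(tip-tail))
print("junction tri",tri((359.4,227.4),(380.2,232)), at("top",380.2,232,.009), pix("side",at("top",380.2,232,.009)))
print("bottle",at("top",179,140,.0)," timer",at("top",257,132,.0))
for q in((372,155),(375,182),(395,180),(415,160)): print("wrench",at("top",*q,0))
R=arm.observe()["orientation"]
from scipy.spatial.transform import Rotation as Ro
print(Ro.from_quat(R,scalar_first=True).as_matrix())
E
```

```text
lid [0.5949 0.0966 0.138 ]
rim? [0.5947 0.095  0.123 ] r [np.float64(0.055279393933967205), np.float64(0.05737738899054656), np.float64(0.05614074512031428), np.float64(0.05660793065075732)]
lid side right edge: predicted rightmost (np.float64(229.98433213846812), np.float64(206.4445182624718)) top (np.float64(198.37316966359808), np.float64(210.24879170732527))
tri lid right [array([0.5983, 0.1014, 0.12  ]), array([0.5949, 0.0966, 0.138 ]), array([0.5926, 0.0934, 0.15  ])]
tip [ 0.6441 -0.3721  0.007 ] tail [ 0.4232 -0.3623  0.012 ] 0.22115792967279307
junction tri [ 0.5403 -0.3664  0.0101] [ 0.5402 -0.3671  0.009 ] [359.7004 227.6969]
bottle [0.7718 0.1335 0.    ]  timer [ 0.7948 -0.0639  0.    ]
wrench [ 0.7363 -0.3553  0.    ]
wrench [ 0.6664 -0.3606  0.    ]
wrench [ 0.6719 -0.4108  0.    ]
wrench [ 0.724  -0.4633  0.    ]
[[-0.9246 -0.0006  0.3809]
 [-0.3809  0.002  -0.9246]
 [-0.0002 -1.     -0.0021]]
```

>>> drive_tool(
  series=[
    [5, -4, 1.6, -1.2, 0],
    [5, -4, 1.6, -1.2, 0],
    [5, -4, 1.6, -1.2, 0],
    [5, -4, 1.6, -1.2, 0],
    [5, -4, 1.6, -1.2, 0],
    [5, -4, 1.6, -1.2, 0],
    [5, -4, 1.6, -1.2, 0],
    [5, -4, 1.6, -1.2, 8.3],
    [5, 0, 0, 0, 8.3],
    [5, 0, 0, 0, 8.3],
  ],
)

```text
t: 1.1
tool_pos: [0.4977, -0.3651, 0.1207]
orientation: [-0.017, 0.016, 0.708, -0.706]
contact_force: [0.2, -0.6, 0.2]
grip_width: 0.0498
```

```bash
cat >> h.py <<'E'
from scipy.spatial.transform import Rotation as Ro
def st():
    s=arm.observe();R=Ro.from_quat(s["orientation"],scalar_first=True).as_matrix()
    print("t",round(s["t"],2),"p",s["tool_pos"],"yawz",np.degrees(np.arctan2(R[1,2],R[0,2])),"F",s["contact_force"],"w",s["grip_width"],"j6",s["joints"][5]); return s,R
def to(x,y,z):
    s,R=st(); print("tool delta cm",R.T@(np.array([x,y,z])-s["tool_pos"])*100)
E
python3 - <<'E'
from h import *
to(.498,-.3656,.022)
cv2.imwrite("pics/t2.png",cv2.resize(arm.capture("top")[140:330,200:440,::-1],None,fx=3,fy=3,interpolation=cv2.INTER_CUBIC))
for q in((244,280),(272,292),(240,350),(314,207),(331,242),(313,299),(316,225),(144,306),(162,325),(181,306)): print(q,at("top",*q,.01))
E
```

```text
t 1.1 p [ 0.4977 -0.3651  0.1207] yawz -92.68609229256252 F [ 0.1612 -0.5874  0.151 ] w 0.04980317774442768 j6 2.450905197482389
tool delta cm [-0.0542  9.8668  0.0648]
(244, 280) [ 0.4238 -0.0404  0.01  ]
(272, 292) [ 0.3965 -0.1069  0.01  ]
(240, 350) [ 0.2655 -0.0349  0.01  ]
(314, 207) [ 0.6002 -0.2071  0.01  ]
(331, 242) [ 0.5151 -0.2475  0.01  ]
(313, 299) [ 0.381  -0.2034  0.01  ]
(316, 225) [ 0.556  -0.2117  0.01  ]
(144, 306) [0.3625 0.1919 0.01  ]
(162, 325) [0.3199 0.1474 0.01  ]
(181, 306) [0.363  0.1055 0.01  ]
```

View pics/t2.png

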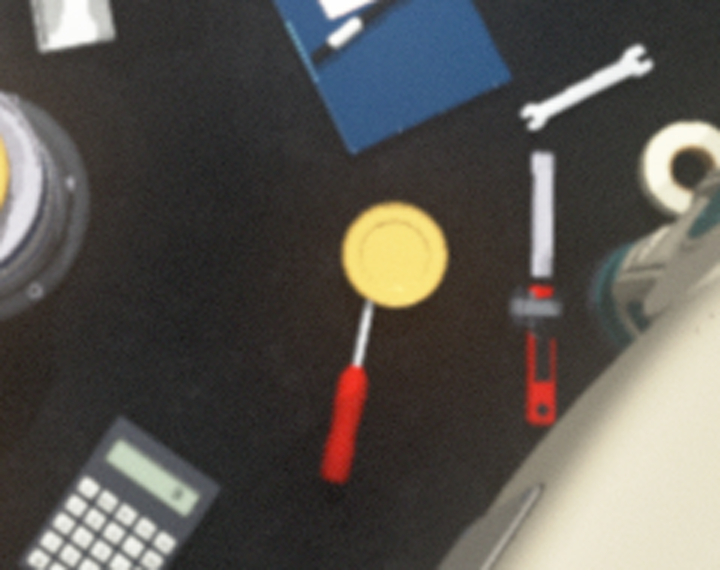

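The fingers stand over the handle at (538,307) in the crop and the handle is centred between them, so I'll descend and grip.

>>> drive_tool(
  series=[
    [5, 0, 3, 0, 0],
    [5, 0, 3, 0, 0],
    [5, 0, 2, 0, 0],
    [5, 0, 1.2, 0, 0],
    [5, 0, 0.6, 0, 0],
    [1.6, 0, 0, 0, 0],
    [1.6, 0, 0, 0, 0],
    [1.6, 0, 0, 0, 0],
    [1.6, 0, 0, 0, 0],
    [1.6, 0, 0, 0, 0],
  ],
)

```text
t: 2.15
tool_pos: [0.4981, -0.368, 0.0255]
orientation: [0.015, -0.016, -0.706, 0.708]
contact_force: [-0.3, 0.1, 4.1]
grip_width: 0.0198
```

>>> drive_tool(
  series=[
    [0, 0, 0, 0, 0],
    [0, 0, 0, 0, 0],
    [0, 0, -1, 0, 0],
    [0, 0, -2, 0, 0],
    [0, 0, -3, 0, 0],
    [0, 0, -3, 0, 0],
    [0, 0, -3, 0, 0],
    [0, 0, -3, 0, 0],
    [0, 0, 0, 0, 0],
  ],
)

```text
t: 3.05
tool_pos: [0.4997, -0.3692, 0.1795]
orientation: [0.013, -0.018, -0.705, 0.709]
contact_force: [0.2, -0.6, -1.5]
grip_width: 0.0198
```

```bash
python3 - <<'E'
from h import *
st()
t=arm.capture("top")[150:300,330:450,::-1];s=arm.capture("side")[140:240,320:480,::-1]
o=np.zeros((600,800,3),np.uint8)
o[:,:400]=cv2.resize(t,(480,600),interpolation=cv2.INTER_CUBIC)[:,:400];o[:250,400:]=cv2.resize(s,(400,250),interpolation=cv2.INTER_CUBIC)
cv2.imwrite("pics/t3.png",o)
E
```

```text
t 3.05 p [ 0.4997 -0.3692  0.1795] yawz -92.50227675704454 F [ 0.1525 -0.5512 -1.4509] w 0.01975673251693385 j6 2.4448621854906554
```

View pics/t3.png

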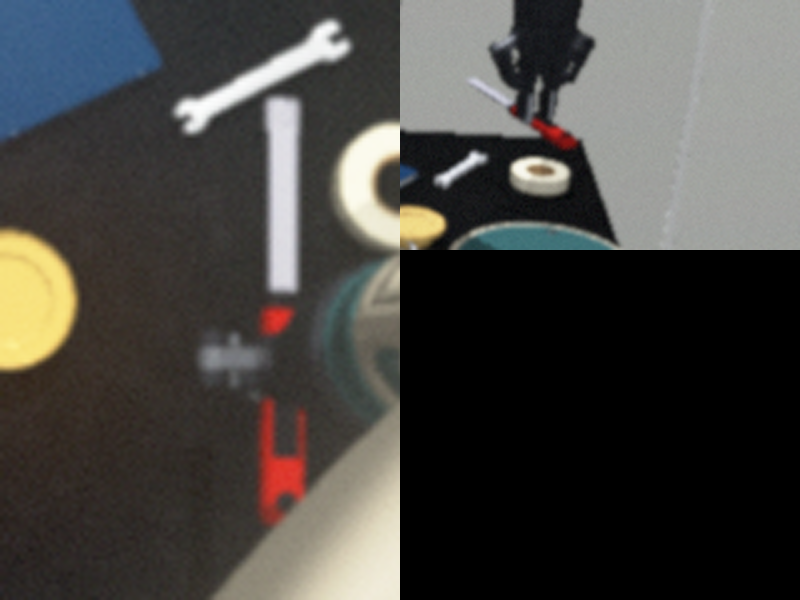

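The opener is held and looks about level. In full-frame pixels its tip is at top (400.4,173.9) and side (348.6,172.5), and its tail is at top (400.4,280.4) and side (389,197.5).

```bash
python3 - <<'E'
from h import *
a=tri((348.6,172.4),(400.4,173.9));b=tri((389,196.5),(400.4,280.4))
for n,q,x in(("side",(348.6,172.4),a),("top",(400.4,173.9),a),("side",(389,196.5),b),("top",(400.4,280.4),b)): print(n,pix(n,x)-q)
print(a,b,np.linalg.norm(a-b),"slope",(a-b)[2]/.22)
# predicted pixels for level at z
for z in (.16,.165,.17):
  print(z,"tip",at("top",400.4,173.9,z),pix("side",at("top",400.4,173.9,z)),"tail",at("top",400.4,280.4,z),pix("side",at("top",400.4,280.4,z)))
for yaw in (50,58,65):
  d=np.array([np.cos(np.radians(yaw)),np.sin(np.radians(yaw))]);c=np.array([.595,.096])
  print(yaw,"tip@47",c-.047*d,"grip",c-.191*d,"tail",c-.267*d)
E
```

```text
side [-0.41    0.0181]
top [0.5468 0.302 ]
side [-0.4339  0.0579]
top [0.5272 0.3354]
[ 0.6474 -0.3802  0.1534] [ 0.4257 -0.3689  0.159 ] 0.22203756873395708 slope -0.025601505092604202
0.16 tip [ 0.6463 -0.3771  0.16  ] [347.7156 170.6872] tail [ 0.4264 -0.3676  0.16  ] [388.0776 196.216 ]
0.165 tip [ 0.645  -0.3756  0.165 ] [347.6677 169.3867] tail [ 0.4264 -0.3662  0.165 ] [387.8599 194.6288]
0.17 tip [ 0.6438 -0.3741  0.17  ] [347.6194 168.0796] tail [ 0.4264 -0.3647  0.17  ] [387.6413 193.0353]
50 tip@47 [0.5648 0.06  ] grip [ 0.4722 -0.0503] tail [ 0.4234 -0.1085]
58 tip@47 [0.5701 0.0561] grip [ 0.4938 -0.066 ] tail [ 0.4535 -0.1304]
65 tip@47 [0.5751 0.0534] grip [ 0.5143 -0.0771] tail [ 0.4822 -0.146 ]
```

>>> drive_tool(
  series=[
    [0, 0, 0, 0, -4],
    [0, 0, 0, 0, -8],
    [0, 0, 0, 0, -8],
    [0, 0, 0, 0, -8],
    [0, 0, 0, 0, -8],
    [0, 0, 0, 0, -8],
    [0, 0, 0, 0, -8],
    [0, 0, 0, 0, -8],
    [0, -1, 0, -1, 0],
    [0, -2, 0, -2, 0],
  ],
)

```text
t: 4.15
tool_pos: [0.4874, -0.3254, 0.1724]
orientation: [0.338, -0.339, 0.622, -0.62]
contact_force: [1.3, 1.4, -0.3]
grip_width: 0.0202
```

>>> drive_tool(
  series=[
    [0, -3, 0, -2.7, 0],
    [0, -4, 0, -3.3, 0],
    [0, -4, 0, -3.3, 0],
    [0, -3, 0, -2.5, 0],
    [0, -2, 0, -1.5, 0],
    [0, -1, 0.5, -0.6, 0],
    [0, 0, 0, 0, 0],
    [0, 0, 0, 0, 0],
  ],
)

```text
t: 4.95
tool_pos: [0.4625, -0.1116, 0.1686]
orientation: [0.339, -0.34, 0.62, -0.62]
contact_force: [0.0, -0.2, -1.2]
grip_width: 0.0201
```

```bash
python3 - <<'E'
from h import *
to(.4632,-.1117,.146)
t=arm.capture("top")[150:300,130:290,::-1];s=arm.capture("side")[170:270,180:300,::-1]
o=np.zeros((600,800,3),np.uint8)
o[:375,:400]=cv2.resize(t,(400,375),interpolation=cv2.INTER_CUBIC);o[:333,400:]=cv2.resize(s,(400,333),interpolation=cv2.INTER_CUBIC)
cv2.imwrite("pics/t4.png",o)
E
```

```text
t 4.95 p [ 0.4625 -0.1116  0.1686] yawz -32.561766305963125 F [ 0.0211 -0.2375 -1.2318] w 0.020098282209267276 j6 1.76661727383204
tool delta cm [-0.0351  2.2618  0.0682]
```

View pics/t4.png

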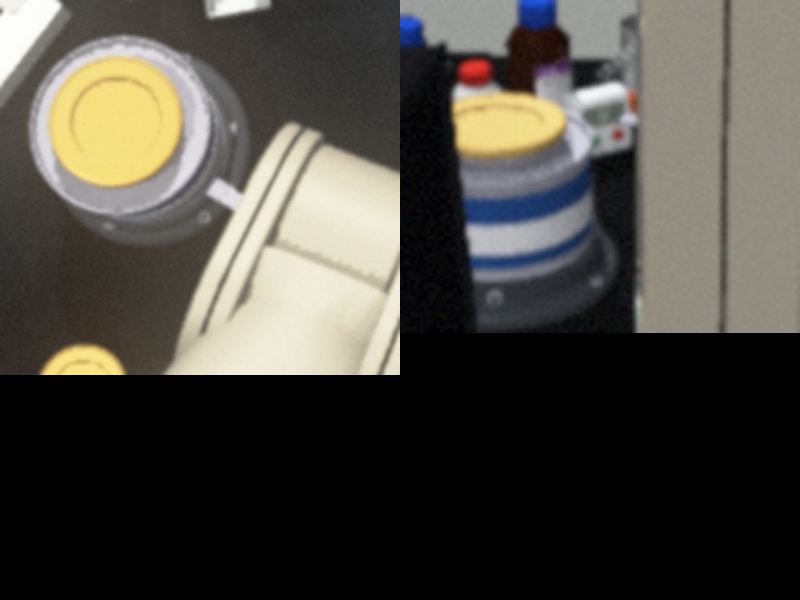

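The tip shows in the top crop at (213.5,190), which is (215.1,225.7) full-frame. A sliver of it shows in the side crop at about (624,119), which is (247,205.3).

```bash
python3 - <<'E'
from h import *
a=tri((247,205.3),(215.1,225.7));print(a,pix("side",a),pix("top",a))
for z in(.144,.147,.15,.153):
  X=at("top",215.1,225.7,z); print(z,X,pix("side",X), np.linalg.norm(X[:2]-[.595,.096]))
s=arm.capture("side")[180:240,215:265,::-1]
cv2.imwrite("pics/t5.png",cv2.resize(s,None,fx=10,fy=10,interpolation=cv2.INTER_CUBIC))
E
```

```text
[0.5352 0.0094 0.1519] [247.0984 205.3211] [214.9855 225.64  ]
0.144 [0.5361 0.0104 0.144 ] [246.6239 207.9927] 0.1039093241622439
0.147 [0.5357 0.0099 0.147 ] [246.8414 206.9863] 0.10452688904114138
0.15 [0.5353 0.0094 0.15  ] [247.0594 205.9777] 0.10514445888061966
0.153 [0.535  0.0089 0.153 ] [247.2778 204.967 ] 0.1057620335937807
```

View pics/t5.png

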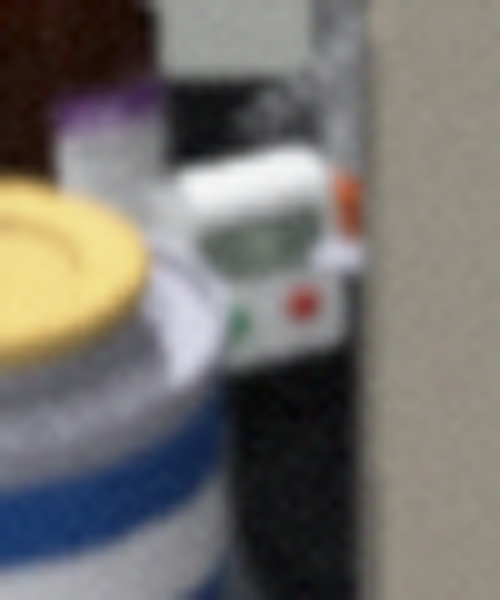

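>>> drive_tool(
  series=[
    [0, 0, 0.8, 0.3, 0],
    [0, 0, 0.8, 0, 0],
    [0, 0, 0.8, 0, 0],
    [0, 0, 0, 0, 0],
    [0, -0.6, 0, 0, 0],
    [0, -0.8, 0, 0, 0],
    [0, -0.8, 0, 0, 0],
    [0, -0.8, 0, 0, 0],
    [0, 0, 0, 0, 0],
  ],
)

```text
t: 6.0
tool_pos: [0.4824, -0.0868, 0.1456]
orientation: [-0.341, 0.34, -0.619, 0.62]
contact_force: [0.1, -0.1, -0.9]
grip_width: 0.0197
```

```bash
python3 - <<'E'
from h import *
st()
t=arm.capture("top")[155:255,130:240,::-1];s=arm.capture("side")[185:245,205:265,::-1]
o=np.zeros((400,800,3),np.uint8)
o[:400,:440]=cv2.resize(t,(440,400),interpolation=cv2.INTER_CUBIC);o[:360,440:]=cv2.resize(s,(360,360),interpolation=cv2.INTER_CUBIC)
cv2.imwrite("pics/t6.png",o)
E
```

```text
t 6.0 p [ 0.4824 -0.0868  0.1456] yawz -32.40728302747583 F [ 0.1125 -0.1099 -0.9175] w 0.01965284675948813 j6 1.8262825921749322
```

View pics/t6.png

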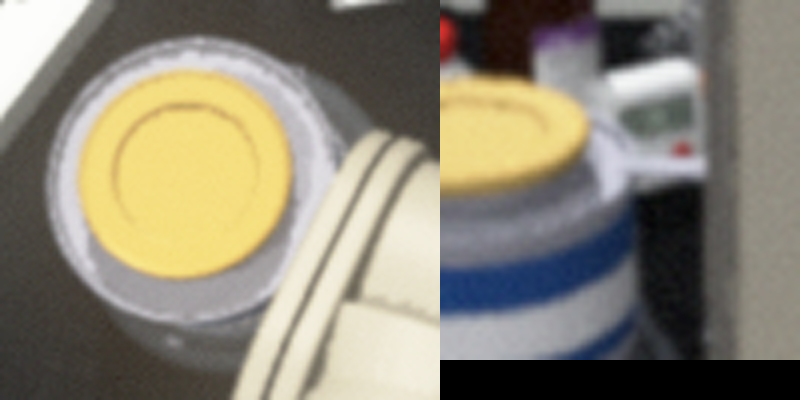

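The tip sits just above the rim at side crop (620,165), at or a little over rim height and below the lid edge. I'll insert slowly.

>>> drive_tool(
  series=[
    [0, -0.5, 0, 0, 0],
    [0, -0.5, 0, 0, 0],
    [0, -0.4, 0, 0, 0],
    [0, -0.3, 0, 0, 0],
  ],
)

```text
t: 6.5
tool_pos: [0.4908, -0.0731, 0.1453]
orientation: [0.34, -0.34, 0.62, -0.62]
contact_force: [-1.0, -0.0, -1.8]
grip_width: 0.0198
```

>>> drive_tool(
  series=[
    [0, -0.3, 0, 0, 0],
    [0, -0.3, 0, 0, 0],
    [0, -0.2, 0, 0, 0],
    [0, 0, 0, 0, 0],
  ],
)

```text
t: 6.9
tool_pos: [0.495, -0.0664, 0.1453]
orientation: [-0.34, 0.34, -0.62, 0.62]
contact_force: [-0.1, 0.1, -1.4]
grip_width: 0.0198
```

>>> drive_tool(
  series=[
    [0, -0.2, 0, 0, 0],
    [0, -0.2, 0, 0, 0],
    [0, 0, 0, 0, 0],
  ],
)

```text
t: 7.2
tool_pos: [0.4971, -0.0632, 0.1453]
orientation: [-0.34, 0.34, -0.62, 0.62]
contact_force: [0.5, 0.3, -0.6]
grip_width: 0.02
```

>>> drive_tool(
  series=[
    [0, -0.2, 0, 0, 0],
    [0, 0, 0, 0, 0],
  ],
)

```text
t: 7.4
tool_pos: [0.4972, -0.0627, 0.1451]
orientation: [-0.339, 0.341, -0.619, 0.621]
contact_force: [-2.6, -5.1, -0.6]
grip_width: 0.0196
```

>>> drive_tool(
  series=[
    [0, -0.2, 0, 0, 0],
    [0, 0, 0, 0, 0],
  ],
)

```text
t: 7.6
tool_pos: [0.4972, -0.0624, 0.1449]
orientation: [-0.337, 0.342, -0.619, 0.622]
contact_force: [-4.3, -8.8, -0.3]
grip_width: 0.02
```

>>> drive_tool(
  series=[
    [0, 0.7, 0, 0, 0],
    [0, 0, 0, 0, 0],
    [0, 0, 0.3, 0, 0],
    [0, 0, 0.3, 0, 0],
    [0, 0, 0, 0, 0],
  ],
)

```text
t: 8.1
tool_pos: [0.496, -0.0658, 0.1395]
orientation: [-0.34, 0.34, -0.62, 0.62]
contact_force: [-0.7, -1.4, 2.3]
grip_width: 0.0197
```

>>> drive_tool(
  series=[
    [0, 0, 0.4, 0, 0],
    [0, -0.1, 0.4, 0, 0],
    [0, 0, 0, 0, 0],
  ],
)

```text
t: 8.4
tool_pos: [0.4959, -0.065, 0.1309]
orientation: [-0.34, 0.34, -0.62, 0.62]
contact_force: [-1.0, -2.6, 3.6]
grip_width: 0.0201
```

>>> drive_tool(
  series=[
    [0, 0, 0.4, 0, 0],
    [0, -0.1, 0.4, 0, 0],
    [0, -0.1, 0.4, 0, 0],
    [0, 0, 0, 0, 0],
  ],
)

```text
t: 8.8
tool_pos: [0.4965, -0.0628, 0.1185]
orientation: [0.34, -0.34, 0.62, -0.619]
contact_force: [-1.6, -0.9, 2.8]
grip_width: 0.0198
```

>>> drive_tool(
  series=[
    [0, -0.1, 0.3, 0, 0],
    [0, -0.1, 0.3, 0, 0],
    [0, 0, 0, 0, 0],
  ],
)

```text
t: 9.1
tool_pos: [0.4975, -0.0627, 0.1129]
orientation: [-0.339, 0.341, -0.619, 0.621]
contact_force: [-3.9, -5.5, 4.1]
grip_width: 0.0202
```

>>> drive_tool(
  series=[
    [0, 0.15, 0.3, 0, 0],
    [0, 0, 0.3, 0, 0],
    [0, 0, 0, 0, 0],
  ],
)

```text
t: 9.4
tool_pos: [0.4981, -0.0626, 0.1081]
orientation: [-0.341, 0.34, -0.62, 0.62]
contact_force: [-2.1, -0.7, 8.6]
grip_width: 0.0199
```

>>> drive_tool(
  series=[
    [0, -0.1, 0.4, 0, 0],
    [0, -0.1, 0.4, 0, 0],
    [0, 0, 0, 0, 0],
  ],
)

```text
t: 9.7
tool_pos: [0.4996, -0.0622, 0.1011]
orientation: [-0.34, 0.34, -0.619, 0.621]
contact_force: [-4.6, -3.1, 13.1]
grip_width: 0.0199
```

>>> drive_tool(
  series=[
    [0, -0.1, 0.4, 0, 0],
    [0, -0.2, 0.4, 0, 0],
    [0, 0, 0, 0, 0],
  ],
)

```text
t: 10.0
tool_pos: [0.4995, -0.0594, 0.0911]
orientation: [-0.339, 0.341, -0.62, 0.621]
contact_force: [-1.9, -3.6, 0.9]
grip_width: 0.02
```

>>> drive_tool(
  series=[
    [0, -0.2, 0.4, 0, 0],
    [0, -0.2, 0.4, 0, 0],
    [0, 0, 0, 0, 0],
  ],
)

```text
t: 10.3
tool_pos: [0.5012, -0.0555, 0.0824]
orientation: [0.339, -0.341, 0.62, -0.62]
contact_force: [-2.8, -4.2, 2.0]
grip_width: 0.0199
```

Force dropped from 13 N to about 1 N, so the lid has popped or slipped. I'll look.

```bash
python3 - <<'E'
from h import *
st()
t=arm.capture("top")[155:255,130:240,::-1];s=arm.capture("side")[180:240,195:255,::-1]
o=np.zeros((400,800,3),np.uint8)
o[:400,:440]=cv2.resize(t,(440,400),interpolation=cv2.INTER_CUBIC);o[:360,440:]=cv2.resize(s,(360,360),interpolation=cv2.INTER_CUBIC)
cv2.imwrite("pics/t7.png",o)
E
```

```text
t 10.3 p [ 0.5012 -0.0555  0.0824] yawz -32.532903848436696 F [-2.7589 -4.2002  2.0342] w 0.01985675763165738 j6 1.9008330042214925
```

View pics/t7.png

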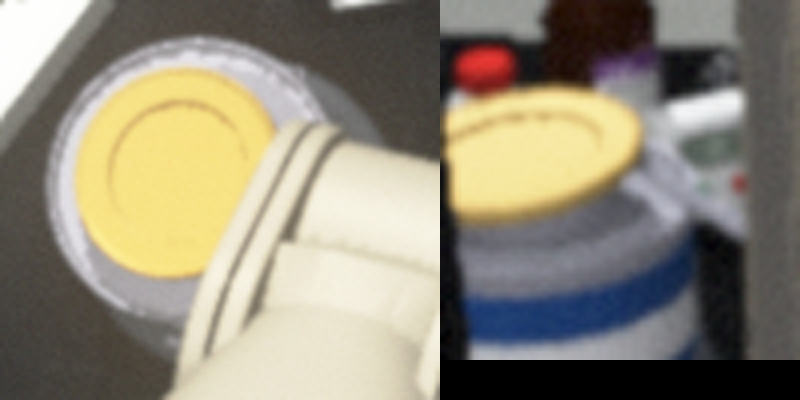

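The lid is tilted up on the opener's side and the opener is still under it, sloping about 0.56 rad. I'll withdraw along the opener's own slope so the tip drops clear of the curl.

>>> drive_tool(
  series=[
    [0, 0.2, 0.1, 0, 0],
    [0, 0.25, 0.15, 0, 0],
    [0, 0.25, 0.15, 0, 0],
    [0, 0, 0, 0, 0],
  ],
)

```text
t: 10.8
tool_pos: [0.4987, -0.0614, 0.0794]
orientation: [-0.34, 0.34, -0.62, 0.62]
contact_force: [0.0, -0.9, 2.3]
grip_width: 0.0195
```

>>> drive_tool(
  series=[
    [0, 0.3, 0.15, 0, 0],
    [0, 0.3, 0.15, 0, 0],
    [0, 0, 0, 0, 0],
  ],
)

```text
t: 11.1
tool_pos: [0.4946, -0.0667, 0.076]
orientation: [-0.339, 0.34, -0.62, 0.62]
contact_force: [-0.6, -0.7, 0.6]
grip_width: 0.0198
```

>>> drive_tool(
  series=[
    [0, 0.4, 0.15, 0, 0],
    [0, 0.4, 0.1, 0, 0],
    [0, 0.5, 0, 0, 0],
    [0, 0, 0, 0, 0],
  ],
)

```text
t: 11.5
tool_pos: [0.4869, -0.0778, 0.0732]
orientation: [0.339, -0.341, 0.62, -0.62]
contact_force: [-0.2, -1.1, -0.4]
grip_width: 0.0198
```

>>> drive_tool(
  series=[
    [0, 1, 0, 0, 0],
    [0, 2, 0, 0, 0],
    [0, 2, 0, 0, 0],
    [0, 2, 0, 0, 0],
    [0, 1, 0, 0, 0],
    [0, 0, 0, 0, 0],
  ],
)

```text
t: 12.1
tool_pos: [0.4442, -0.1454, 0.0736]
orientation: [0.339, -0.34, 0.621, -0.62]
contact_force: [0.4, -0.4, -1.1]
grip_width: 0.0195
```

```bash
python3 - <<'E'
from h import *
st()
t=arm.capture("top")[155:295,130:290,::-1];s=arm.capture("side")[175:255,195:285,::-1]
o=np.zeros((400,800,3),np.uint8)
o[:350,:400]=cv2.resize(t,(400,350),interpolation=cv2.INTER_CUBIC);o[:355,400:]=cv2.resize(s,(400,355),interpolation=cv2.INTER_CUBIC)
cv2.imwrite("pics/t8.png",o)
E
```

```text
t 12.1 p [ 0.4442 -0.1454  0.0736] yawz -32.630428314572164 F [ 0.4171 -0.3962 -1.0977] w 0.019479859484868606 j6 1.685599109444251
```

View pics/t8.png

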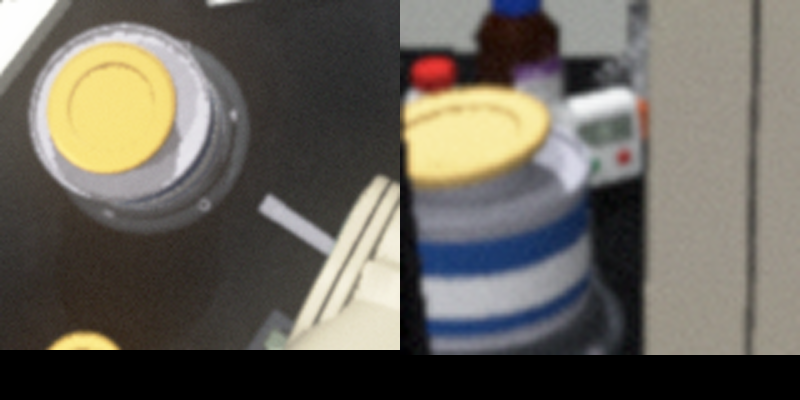

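The lid is still tilted up and loose, and the opener is fully clear with its tip at top crop (264,203). I'll lift it, turn it parallel to x, and lay it on the free strip near y ≈ -0.125.

>>> drive_tool(
  series=[
    [0, 0, -2, 0, 0],
    [0, 0, -3, 0, 0],
    [0, 0, 0, 0, 8.2],
    [0, 0, 0, 0, 8.2],
    [0, 0, 0, 0, 8.2],
    [0, 0, 0, 0, 8.2],
    [0, 0, 0, 0, 8.2],
    [0, 0, 0, 0, 8.2],
    [0, 0, 0, 0, 8.2],
    [0, 0, 0, 0, 0],
  ],
)

```text
t: 13.2
tool_pos: [0.4455, -0.1439, 0.1237]
orientation: [0.001, -0.001, 0.707, -0.707]
contact_force: [-0.3, 0.4, -0.2]
grip_width: 0.0201
```

>>> drive_tool(
  series=[
    [0, -2.2, 0, -0.6, 0],
    [0, -2.2, 0, -0.7, 0],
    [0, -2.2, 0, -0.7, 0],
    [0, 0, 1.5, 0, 0],
    [0, 0, 2, 0, 0],
    [0, 0, 2, 0, 0],
    [0, 0, 1, 0, 0],
    [0, 0, 0, 0, 0],
  ],
)

```text
t: 14.0
tool_pos: [0.5099, -0.1237, 0.0573]
orientation: [0.0, -0.003, 0.708, -0.707]
contact_force: [-0.3, 0.3, -1.6]
grip_width: 0.0199
```

>>> drive_tool(
  series=[
    [0, 0, 0.8, 0, 0],
    [0, 0, 0.8, 0, 0],
    [0, 0, 0.7, 0, 0],
    [0, 0, 0, 0, 0],
  ],
)

```text
t: 14.4
tool_pos: [0.5184, -0.1263, 0.0397]
orientation: [-0.006, -0.004, -0.706, 0.708]
contact_force: [5.5, 1.1, 8.9]
grip_width: 0.0196
```

>>> drive_tool(
  series=[
    [0, -0.5, 0.3, 0, 0],
    [0, -0.2, 0.4, 0, 0],
    [0, -0.1, 0.3, 0, 0],
    [0, 0, 0, 0, 0],
  ],
)

```text
t: 14.8
tool_pos: [0.5237, -0.1263, 0.0289]
orientation: [-0.004, -0.002, -0.706, 0.708]
contact_force: [2.2, -0.8, 7.4]
grip_width: 0.0198
```

Nearly down, so I'll press a little lower, release, and rise.

>>> drive_tool(
  series=[
    [0, -0.1, 0.3, 0, 0],
    [0, 0, 0, 0, 0],
    [2.6, 0, 0, 0, 0],
    [4, 0, 0, 0, 0],
    [4, 0, 0, 0, 0],
    [4, 0, -1, 0, 0],
    [4, 0, -2, 0, 0],
    [4, 0, -4, 0, 0],
    [4, 0, -4, 0, 0],
    [4, 0, 0, 0, 0],
  ],
)

```text
t: 15.8
tool_pos: [0.5246, -0.1261, 0.1394]
orientation: [-0.005, -0.003, -0.706, 0.709]
contact_force: [1.2, -0.3, 1.1]
grip_width: 0.0402
```

>>> drive_tool(
  series=[
    [4, 0, -3, 3, 0],
    [4, 0, -3, 4, 0],
    [4, 0, -3, 4, 0],
    [4, 0, 0, 4, 0],
    [4, 0, 0, 4, 0],
    [4, 0, 0, 4, 0],
    [4, 0, 0, 4, 0],
    [4, 0, 0, 0, 0],
  ],
)

```text
t: 16.6
tool_pos: [0.5202, -0.3993, 0.2223]
orientation: [0.001, -0.001, -0.706, 0.708]
contact_force: [0.3, 0.5, 0.1]
grip_width: 0.0401
```

```bash
python3 - <<'E'
from h import *
st()
t=arm.capture("top")[110:310,130:370,::-1];s=arm.capture("side")[175:275,195:345,::-1]
o=np.zeros((600,800,3),np.uint8)
o[:400,:480]=cv2.resize(t,(480,400),interpolation=cv2.INTER_CUBIC);o[395:595,480:780]=cv2.resize(s,(300,200),interpolation=cv2.INTER_CUBIC);o[:250,485:785]=cv2.resize(s[:50,:60],(300,250),interpolation=cv2.INTER_CUBIC)
cv2.imwrite("pics/t9.png",o)
E
```

```text
t 16.6 p [ 0.5202 -0.3993  0.2223] yawz -90.17109053980064 F [0.3202 0.5125 0.129 ] w 0.0401080921950903 j6 2.391893354600388
```

View pics/t9.png

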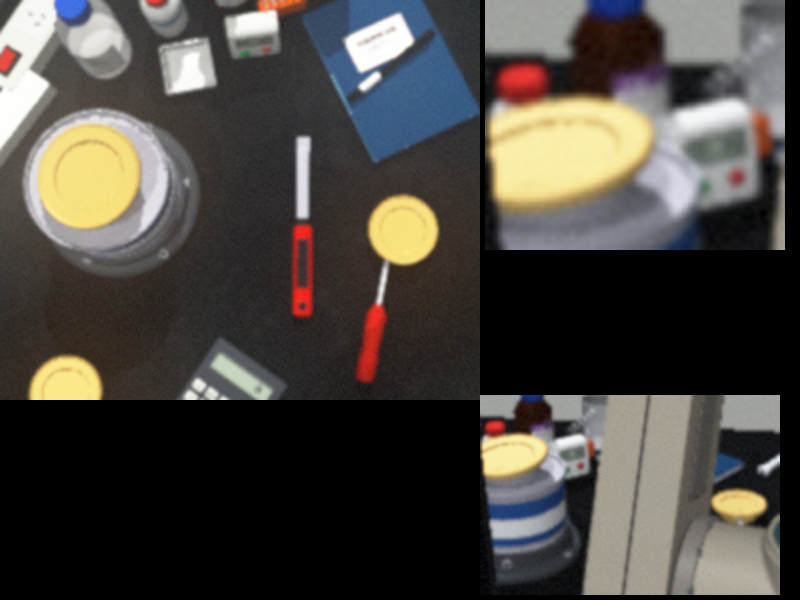

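The opener lies flat in clear space at top crop x=303, rows 137–317, with its full length visible. The lid sits tilted and central on the tin at (88,177), and the bottle and timer are standing. In the side view the lid's near edge is about 5 px higher than before, roughly 15 mm.

```bash
python3 -c "
from station import arm
print(arm.hand_in(), arm.observe()['t'])"
```

```text
the job is handed in; nothing more can be done
the job is handed in; nothing more can be done
```

The lid is out of its seat and lying loose and tilted on the tin's mouth. The opener is flat on the worktop, clear of the tin, and I have handed the job in at about 17 s. The hand-in gives no verdict, so what follows is from my own readings and the last pictures.

- **Levering:** I slid the opener level over the rim until the tip met the neck, backed off about 3 mm and levered down. The vertical force rose to about 13 N, then dropped sharply at a slope of roughly 0.45–0.55 rad, which I took as the lid snapping out.
- **Withdrawal:** I drew the opener out along its own slope. Side forces stayed under about 1.3 N, and the lid stayed up.
- **Lid:** In the last pictures it is roughly central on the tin. Its near edge is about 15 mm higher than before, so its middle is up by roughly 7 mm. I estimated this from the side view's pixel shift rather than measuring it directly, because the screen hides the lid's left edge.
- **Opener:** It shows its full flat length in the top view and lies well away from the tin. The side view of it was blocked by the arm, so its flatness is checked from above only.
- **Bottle and timer:** Both are still standing.

No check failed. The one mismatch was the tip position during the approach, which differed by about 6 mm between picture and prediction; feeling for the neck settled it.

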